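# Open a stuck parts jar in the vise

## Task

The cap of the flat-sided jar of eyelets is stuck. Turn the jar so that its two broad flat sides face the vise's jaws and stand it fully down between them on the vise bed, where the jaws (already set to its width) keep it from turning. Then unscrew the cap until the thread lets go, lift it off and finish holding it level and still, centred over the open jar with its lower edge about two centimetres above the rim; the jar stays standing in the vise, and leave the other things on the bench alone.

Things in the scene. Friction and masses are not known exactly. Their poses are not given: they have to be found in the camera images.
- jar: Clear flat-sided jar of brass eyelets, loose, 0.3 to 0.55 kg; starts upright, any yaw. Body 60 mm along x, 78 mm along y, 86 mm high, vertical edges rounded 10 mm: the two broad flat sides face +x and -x, 60 mm apart. Round neck, 41 mm diameter, from the shoulder (86 mm) to the rim (112 mm). Origin: centre of the underside, z up. (The other jar is round and low.)
- jar_rim (a point): Centre of the jar's mouth, level with the neck's rim, 112 mm above the jar's underside.
- cap: Black ribbed screw cap, 58 mm diameter, 22 mm high, about 45 g, tight on the jar's neck over a springy liner. Origin: centre of its lower edge, z up; 92.5 to 93.5 mm above the jar's underside while screwed on, so about 6.5 mm of neck shows below it. Lug thread, unscrews anticlockwise seen from above; tight at first (up to about 0.6 N m over some 0.5 rad), then easy.
- cap_grip (a point): On the cap's axis, 14.5 mm above its lower edge: where to grip, across the diameter, from above, fingertips just above the jar's shoulder (21 mm below this point), with 40 N or more. The tight cap carries the jar. Unscrewing it rises under 3 mm, so it may be turned at constant height; once free it lifts straight off and must rise 20 mm to clear the rim.
- cap_pointer (a point): Outer end of the short raised pointer rib on the cap's top, 20 mm from the cap's axis along the cap's x, 22.5 mm above its lower edge. Its bearing about the jar's axis, anticlockwise from the jar's +x, shows how far the cap has turned: -0.1 to 0.3 rad at the start, threads clear of each other from 1.2 rad, an end stop at about 1.65 rad.
- vise: Dark grey machine vise with bright jaw plates, bolted down. Origin: centre of its underside, midway between the jaws. x is the clamping direction: jaw faces, 104 mm wide along y, at x = +33 and -33 mm, rising from the bed (28 mm above the bench) to 64 mm, the top 4 mm bevelled. Bridge, screw and cross handle on its -x side reach 160 mm from the origin; nothing is higher than 66 mm.
- vise_bed (a point): Centre of the bed between the jaws, where the middle of the jar's underside belongs; 28 mm above the bench.
- wrench: Open-ended wrench, 160 mm, lying between jar and vise; leave alone.
- round_jar: Low round clear jar with a black lid, 71 mm diameter, 64 mm high; leave alone.
- spool: Flanged wooden spool, 80 mm diameter, 66 mm high; leave alone.
- mallet: Rubber mallet, 300 mm, lying; leave alone.
- bottle: Aluminium bottle, 72 mm diameter, 170 mm high; leave alone.
- peg_a: Wire tent peg, 200 mm long, lying on the left; leave alone.
- peg_b: Wire tent peg, 200 mm long, lying on the right; leave alone.
Mind the look-alikes: they are no part of the job. Of the things like the cap, leave any that is blue; of the rest the smaller one is meant.

How it is judged:
By the outcome, as a careful person would: the job done as asked, in the order asked, and still so for the second after the job is handed in, while the arm keeps its last pose, push and grip.
It also fails if it takes over 42 s, if anything falls off the work surface, if the arm or the gripper's body presses on something with over 40 N, if the wrist force passes 120 N, or if a joint passes its speed limit or range.

## Robot

A 6-joint arm with a two-finger parallel gripper is mounted at the origin on the work surface. World frame = base frame: x ahead of the robot, y to its left, z up, the work surface at z = 0. Lengths are in m, angles in degrees, forces in N, time in s.
With the tool pointing down it reaches from about 0.4 to 0.825 m from the base axis. Payload 7 kg.
Tool frame: the origin (TCP) lies on the front face of the gripper's body, between the roots of the fingers; the fingertips stand 66 mm ahead of it and the grasp point (between the pads) lies 47 mm ahead of it (ctrl.grasp_offset is the z of the grasp point in the tool frame, in m); z points along the fingers, y is the direction in which the jaws open and shut (so a half turn about z gives the same grasp; the last joint's range is limited). The gripper opens to 88 mm and grips with 3 to 60 N. Pads are 19 mm wide; open, the fingers measure 130 mm over their backs; the gripper's body (78 mm by 193 mm) begins 47 mm behind the grasp point.
Start: joints at [82.225, 20.546, 0.682, 0, -70.136, -16.507], TCP at [0.278, 0.615, 0.292] pointing down, gripper open.
Joint ranges: [-176.03, 176.03], [-82.01, 121.73], [-58.28, 71.71], [-173.87, 95.51], [-174.79, -0.11], [-173.66, 173.66]. Speed limits (degrees/s): [136.94, 136.94, 172.46, 180, 180, 180].

## Interface

Orientations are given as [roll, pitch, yaw] about the fixed x, y, z axes, in that order (R = Rz(yaw) Ry(pitch) Rx(roll)).
In Python, from plant import ctrl gives the robot as it stands.
- The arm moves only by the shell command python3 -m creep 'ROWS'. ROWS is JSON, a list of rows, each a list of 7 numbers: the turn, a rotation vector about the tool's x, y, z in rad, then the shift along the tool's x, y, z in m, then the opening, from 0 (shut) to 1 (fully open). In form: [[wx, wy, wz, dx, dy, dz, grip], ...]. A call has 1 to 12 rows; each row is the pose to reach, as a shift and turn from the pose commanded when the call began, along the tool's axes at that moment; what a row does not reach only later rows make up. A row lasts 1/12 s, in which the tool goes at most 41.7 mm and 7.16 degrees, less where a joint would pass 70% of its speed; a pose out of reach is approached as far as the arm can. A call with a gripper value outside its range is refused whole. The fingers move at their own pace and stop on an object; the grip force is fixed at half the most. Time passes only in rows, so rows that repeat a pose let the fingers close. It gives the time, the measured TCP pose, the force and the opening at its end, in the units of the state.
- ctrl.get_obs(): the state, without advancing time (a new reading comes with each control period).
- ctrl.snapshot(name): name is "scene" or "top" or "wrist"; returns the picture (420x560x3 uint8, blue, green, red); there is no depth.
- ctrl.camera_model(name): a dict with "K" (3x3 intrinsics, pixels), "rvec" (rotation vector, rad) and "tvec" (3), from world to camera coordinates, as OpenCV has them. Camera axes: x right, y down, z forward; pixel columns grow to the right and rows downward; lengths in m; the calibration is good to about 2 mm. The wrist camera is an equidistant fisheye: a pixel r from the principal point sees the ray r / f radians off the axis. A picture is of the moment at which its call begins: read the wrist's pose just before it. camera_model takes no time and is no camera call; for the wrist camera it gives the pose at the moment of the call.
- ctrl.close_job(): hands the job in, once; it reports no verdict.
The state is a dict: "clock": time; "joint_pos": joint angles; "qvel": joint speeds; "tau": joint torques, N m; "tool_pos": TCP position; "orientation": TCP orientation; "force": force on the tool from outside, world axes, zero at the start; "moment": the same for the moment, N m; "opening": finger opening in m.
Only numpy, scipy, OpenCV 4.12 (cv2) and the standard library are available. Lean on these libraries where they do the work, as an engineer would, in place of code of your own. Each camera call takes 0.05 s, during which the arm holds its last target.

## Working session

There is one attempt and no reset: what is moved stays moved. The work goes in short steps, Python scripts to look and compute and a shell command to move; the robot and the scene stay as the last step left them, time stands still between calls to the robot, and variables do not carry over. Pictures are saved under pics/ and viewed, and the job is handed in when it is done.

```bash
ls; mkdir -p pics
python3 - <<'E'
from plant import ctrl
import cv2
o=ctrl.get_obs();print(o)
for n in("scene","top","wrist"):
    m=ctrl.camera_model(n);print(n,m)
    cv2.imwrite(f"pics/a_{n}.png",ctrl.snapshot(n))
E
```

```text
pics
{'clock': 0.0, 'joint_pos': array([ 8.22252673e+01,  2.05904757e+01,  6.33591190e-01, -1.82788516e-02,
       -7.01336930e+01, -1.65072928e+01]), 'qvel': array([-0.00151888,  0.03637333, -0.07682898, -0.0832763 ,  0.00049137,
        0.07982897]), 'tau': array([-1.28293336e-04, -5.82719064e+01,  2.93063235e+01,  6.99720696e+00,
        7.16366252e-03, -1.52031243e-04]), 'tool_pos': array([0.27744496, 0.61494061, 0.29123781]), 'orientation': array([ 1.79908273e+02, -9.26365940e-03, -2.42882433e+01]), 'force': array([ 0.01897331, -0.22885127,  0.08922049]), 'moment': array([ 0.00707035,  0.01476796, -0.02267066]), 'opening': 0.08770519747995495}
scene {'K': array([[455.94818015,   0.        , 284.67264213],
       [  0.        , 455.94818015, 207.54610538],
       [  0.        ,   0.        ,   1.        ]]), 'rvec': array([ 1.83600019,  2.0284013 , -0.56220579]), 'tvec': array([ 0.05777406, -0.40110517,  1.58112003])}
top {'K': array([[546.72246743,   0.        , 277.93150825],
       [  0.        , 546.72246743, 212.93407161],
       [  0.        ,   0.        ,   1.        ]]), 'rvec': array([ 2.18195445, -2.19154985,  0.10004454]), 'tvec': array([-0.02044842,  0.53175558,  1.44593423])}
wrist {'K': array([[325.1922621 ,   0.        , 280.52757093],
       [  0.        , 325.1922621 , 213.41478514],
       [  0.        ,   0.        ,   1.        ]]), 'rvec': array([-1.61190713,  2.49533858,  0.34559848]), 'tvec': array([ 0.67273068, -0.03321287,  0.39063506])}
```

View pics/a_scene.png

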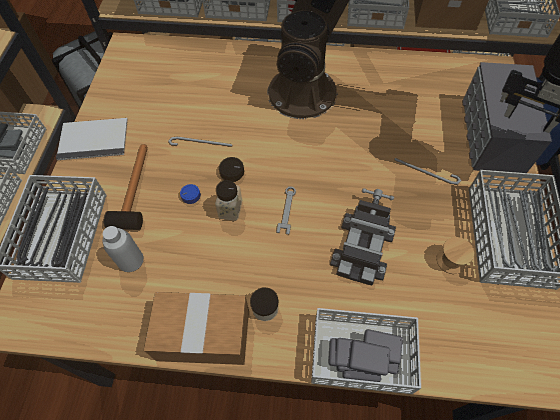

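View pics/a_top.png

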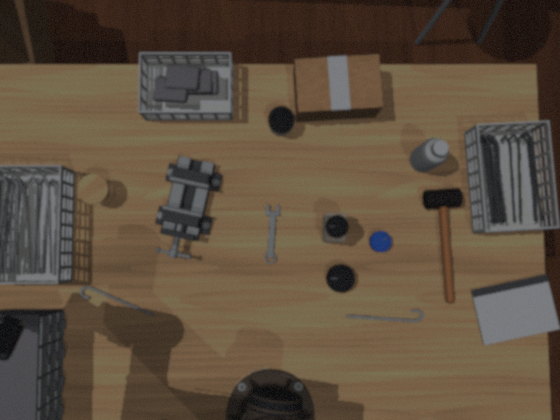

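View pics/a_wrist.png

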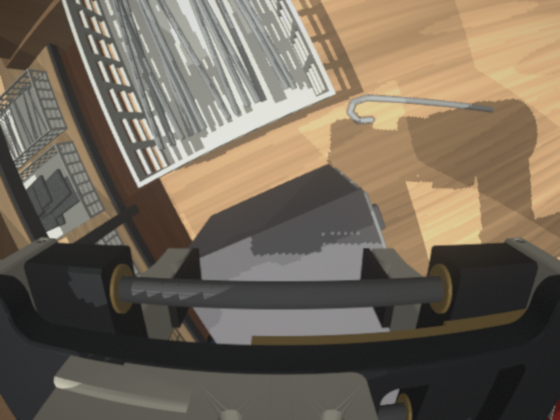

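Run:
```python
import cv2,numpy as np
t=cv2.imread("pics/a_top.png");s=cv2.imread("pics/a_scene.png")
g=lambda im,x0,y0,w,h,k:cv2.resize(im[y0:y0+h,x0:x0+w],None,fx=k,fy=k,interpolation=cv2.INTER_CUBIC)
a=g(t,305,195,100,115,4);a=np.clip(a*1.8,0,255).astype(np.uint8)
b=g(s,170,145,100,115,4)
cv2.imwrite("pics/crop1.png",np.hstack([a,b]))
a=g(t,145,145,90,130,4);a=np.clip(a*1.8,0,255).astype(np.uint8)
b=g(s,325,180,90,130,4)
cv2.imwrite("pics/crop2.png",np.hstack([a,b]))
```

```text
(no output)
```

View pics/crop1.png

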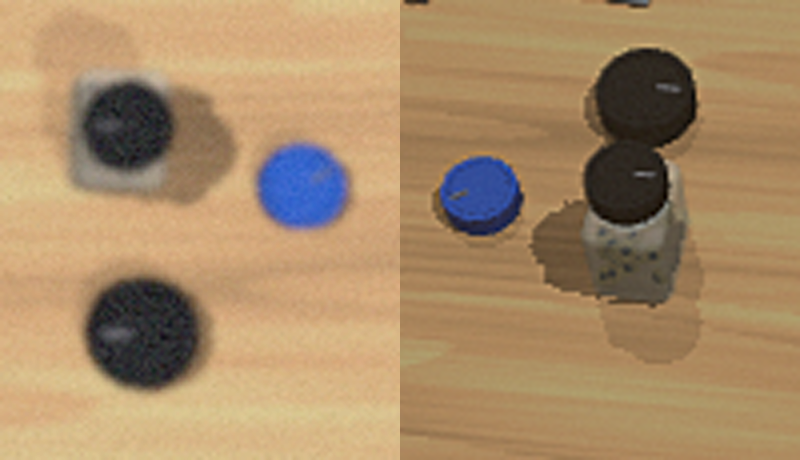

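View pics/crop2.png

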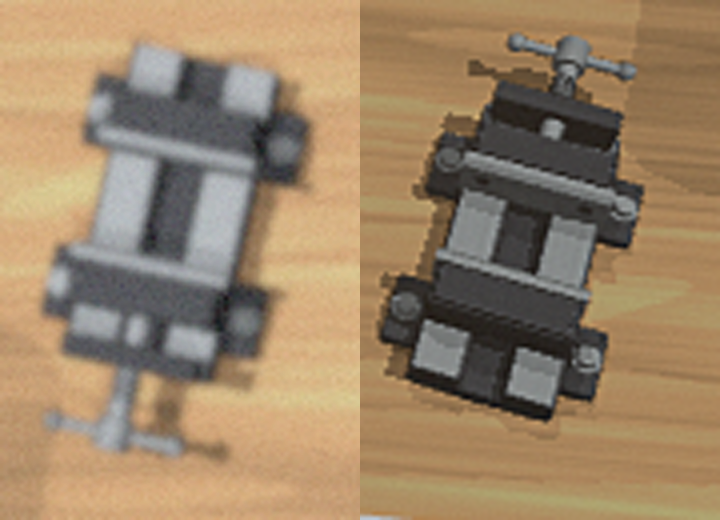

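```bash
cat > h.py <<'E'
import cv2,numpy as np
from plant import ctrl
def cam(n):
    m=ctrl.camera_model(n);R,_=cv2.Rodrigues(np.array(m["rvec"]));return np.array(m["K"]),R,np.array(m["tvec"]).ravel(),n
def ray(px,c):
    K,R,t,n=c
    x=(px[0]-K[0,2])/K[0,0];y=(px[1]-K[1,2])/K[1,1]
    if n=="wrist":
        r=np.hypot(x,y);s=np.sin(r)/max(r,1e-9);d=np.array([x*s,y*s,np.cos(r)])
    else:d=np.array([x,y,1.])
    return -R.T@t,R.T@d
def plane(px,z,c):
    o,d=ray(px,c);return o+d*(z-o[2])/d[2]
def proj(P,c):
    K,R,t,n=c;p=R@np.array(P)+t
    if n=="wrist":
        th=np.arctan2(np.hypot(p[0],p[1]),p[2]);h=np.hypot(p[0],p[1]);x,y=th*p[0]/h,th*p[1]/h
    else:x,y=p[0]/p[2],p[1]/p[2]
    return np.array([x*K[0,0]+K[0,2],y*K[1,1]+K[1,2]])
def tri(*rs):
    A=np.zeros((3,3));b=np.zeros(3)
    for o,d in rs:
        d=d/np.linalg.norm(d);M=np.eye(3)-np.outer(d,d);A+=M;b+=M@o
    return np.linalg.solve(A,b)
E
python3 - <<'E'
from h import *
t=cv2.imread("pics/a_top.png");s=cv2.imread("pics/a_scene.png")
T=cam("top");S=cam("scene");print("cams",ray((0,0),T)[0],ray((0,0),S)[0])
g=t.max(2)
def blobs(im,x0,y0,w,h,th):
    m=np.zeros(im.shape[:2],np.uint8);m[y0:y0+h,x0:x0+w]=(im.max(2)[y0:y0+h,x0:x0+w]<th)*255
    m=cv2.morphologyEx(m,cv2.MORPH_CLOSE,np.ones((5,5)))
    for c in sorted(cv2.findContours(m,0,1)[0],key=cv2.contourArea)[-2:]:
        if len(c)>5 and cv2.contourArea(c)>60: print(cv2.contourArea(c),cv2.minEnclosingCircle(c),cv2.fitEllipse(c))
blobs(t,320,205,40,50,60);blobs(t,320,258,45,42,60);blobs(t,265,100,32,40,60)
print("scene");blobs(s,205,150,50,60,75)
p=plane((337,227),.115,T);print(p)
for P in[(*p[:2],0.115),(*p[:2],0.)]:print(proj(P,T),proj(P,S))
# vise corners by rough pixels
for px in[(145+25,145+32),(145+64,145+41),(145+18,145+62),(145+56,145+71)]:print(plane(px,.064,T))
E
```

```text
cams [ 0.41552135 -0.00467635  1.48365362] [1.14767664 0.06933653 1.15853119]
387.0 ((336.39129638671875, 226.0), 11.779828071594238) ((336.4241027832031, 226.31285095214844), (21.415372848510742, 23.125986099243164), 85.1002197265625)
581.5 ((340.6869812011719, 277.45184326171875), 14.42294692993164) ((340.51611328125, 277.74371337890625), (26.533611297607422, 27.999713897705078), 107.18936157226562)
541.5 ((282.38616943359375, 119.96138000488281), 14.489809036254883) ((281.61651611328125, 120.02567291259766), (26.295085906982422, 26.99199867248535), 17.08696746826172)
scene
808.0 ((228.8524169921875, 178.73788452148438), 22.33915138244629) ((229.12289428710938, 177.5917205810547), (23.32273292541504, 47.7386589050293), 13.160330772399902)
[ 0.48822277 -0.16969517  0.115     ]
[337. 227.] [225.49683945 187.38212834]
[331.93832398 229.26545133] [230.19369998 208.67633305]
[0.62353771 0.25927683 0.064     ]
[0.59952095 0.15741731 0.064     ]
[0.5449134  0.27659469 0.064     ]
[0.52105046 0.1777816  0.064     ]
```

```bash
cat >> h.py <<'E'
from scipy.spatial.transform import Rotation as Ro
def pose():
    o=ctrl.get_obs();return np.array(o["tool_pos"]),Ro.from_euler("xyz",o["orientation"],degrees=True).as_matrix(),o
def totool(P):
    p,R,o=pose();return R.T@(np.array(P)-p)
E
python3 - <<'E'
from h import *
p,R,o=pose();c=ray((280.5,213.4),cam("wrist"));print("cam in tool",R.T@(c[0]-p),R.T@c[1])
print(totool([.49,.23,.29]),totool([.488,-.17,.29]))
E
```

```text
cam in tool [ 0.07441293  0.00144411 -0.09250529] [-2.72860266e-01  4.85740243e-05  9.62053675e-01]
[0.35207873 0.26354296 0.00183832] [0.51476038 0.62897207 0.00233558]
```

```bash
python3 -c "
from h import *
print(totool([.526,.239,.29]))"; python3 -m creep '[[0,0,0,0.03,0.02,0,1],[0,0,0,0.06,0.04,0,1],[0,0,0,0.09,0.06,0,1],[0,0,0,0.12,0.08,0,1],[0,0,0,0.15,0.1,0,1],[0,0,0,0.18,0.12,0,1],[0,0,0,0.21,0.14,0,1],[0,0,0,0.24,0.16,0,1],[0,0,0,0.28,0.18,0,1],[0,0,0,0.31,0.2,0,1],[0,0,0,0.34,0.22,0,1],[0,0,0,0.36,0.235,0,1]]'
```

```text
[0.381192   0.24053389 0.00181323]
clock: 1.15
tool_pos: [0.5101, 0.2504, 0.292]
orientation: [180.0, 0.0, -24.4]
force: [-0.7, -0.3, -0.4]
opening: 0.0878
```

Run:
```python
from h import *
p,R,o=pose();print(p,o["orientation"],o["clock"])
m=ctrl.camera_model("wrist");im=ctrl.snapshot("wrist");cv2.imwrite("pics/vise_w.png",im)
import pickle;pickle.dump(cam("wrist"),open("vise_w.pkl","wb"))
```

```text
[0.51014889 0.25044115 0.291989  ] [ 1.79969159e+02  5.44088952e-03 -2.43503953e+01] 1.15
```

View pics/vise_w.png

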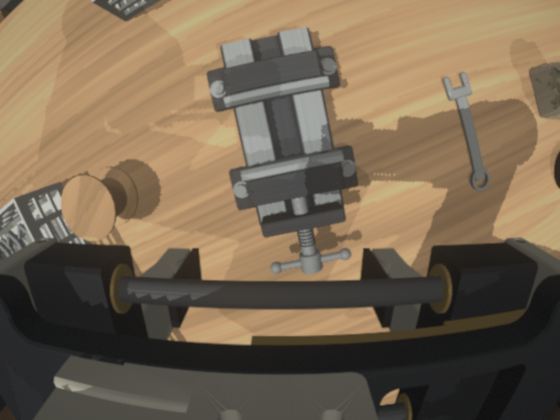

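Run:
```python
import cv2
im=cv2.imread("pics/vise_w.png")
cv2.imwrite("pics/vise_z.png",cv2.resize(im[40:205,200:370],None,fx=3.5,fy=3.5,interpolation=cv2.INTER_CUBIC))
```

```text
(no output)
```

View pics/vise_z.png

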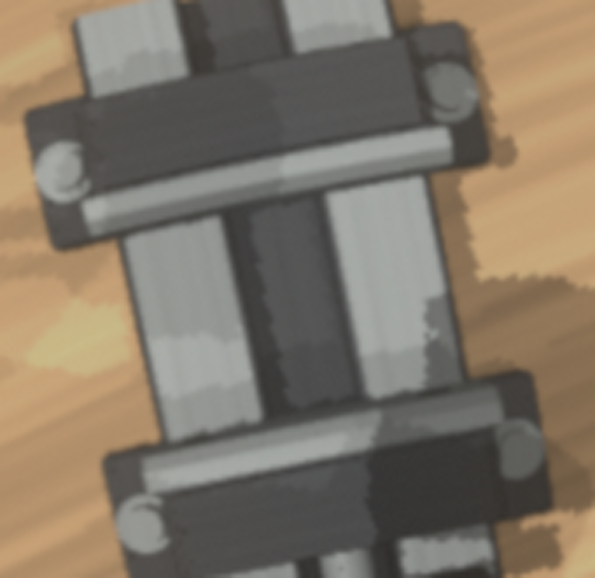

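Run:
```python
from h import *
import pickle;C=pickle.load(open("vise_w.pkl","rb"))
f=lambda a,z:plane((200+a[0]/3.5,40+a[1]/3.5),z,C)[:2]
for q,z in(([(83,203),(450,128),(145,490),(503,420)],.064),([(88,235),(452,160),(142,462),(500,388)],.060)):
    P=np.array([f(a,z) for a in q]);print(P.round(4).tolist(),"c",P.mean(0))
    for i in(0,2):
        d=P[i]-P[i+1];print(np.linalg.norm(d),np.degrees(np.arctan2(d[1],d[0]))-90)
    d=P[:2].mean(0)-P[2:].mean(0);print(np.linalg.norm(d),np.degrees(np.arctan2(d[1],d[0])))
# bed rails edges yaw z=.028
for a,b in(((125,238),(165,440)),((428,178),(465,378))):
    d=f(a,.028)-f(b,.028);print("rail",np.degrees(np.arctan2(d[1],d[0])))
p,R,o=pose();print(p,o["orientation"],ray((0,0),C)[0]);print(totool([.43,-.145,.29]))
```

```text
[[0.625, 0.2554], [0.602, 0.1534], [0.5432, 0.2746], [0.5197, 0.1728]] c [0.5724689  0.21403683]
0.10448755074600428 -12.678694796212653
0.10445397946653258 -13.021508916442087
0.08430310059349322 -13.229271412907107
[[0.6165, 0.2585], [0.5936, 0.156], [0.5506, 0.2725], [0.5279, 0.1695]] c [0.57213961 0.21410163]
0.10501790402235048 -12.604511022886456
0.10549102104781714 -12.401977283324356
0.0672625910699218 -11.826926370443564
rail -14.040946722194807
rail -13.206576919645165
[0.51100245 0.24810041 0.29194731] [ 1.79916254e+02 -5.97507453e-03 -2.44286591e+01] [0.57819107 0.21615326 0.38447529]
[0.0888195  0.39140493 0.00252866]
```

```bash
python3 -c "
from h import *
print(totool([.42,-.139,.29]))"; python3 -m creep '[[0,0,0,0.01,0.04,0,1],[0,0,0,0.015,0.08,0,1],[0,0,0,0.02,0.12,0,1],[0,0,0,0.03,0.16,0,1],[0,0,0,0.04,0.20,0,1],[0,0,0,0.05,0.24,0,1],[0,0,0,0.055,0.28,0,1],[0,0,0,0.06,0.32,0,1],[0,0,0,0.07,0.35,0,1],[0,0,0,0.075,0.375,0,1],[0,0,0,0.075,0.38,0,1],[0,0,0,0.075,0.38,0,1]]'
python3 - <<'E'
from h import *
import pickle
pickle.dump(cam("wrist"),open("jar_w.pkl","wb"))
p,R,o=pose();print(p,o["orientation"],o["clock"])
im=ctrl.snapshot("wrist");cv2.imwrite("pics/jar_w.png",im);print(pose()[0])
E
```

```text
[0.07723337 0.39007767 0.00252552]
clock: 2.2
tool_pos: [0.4205, -0.1255, 0.2921]
orientation: [180.0, 0.0, -24.5]
force: [0.5, -0.3, -0.3]
opening: 0.0878
[ 0.42046126 -0.12546879  0.29207991] [ 1.79999899e+02  1.28236198e-02 -2.44554179e+01] 2.2
[ 0.42093458 -0.12460003  0.29212282]
```

View pics/jar_w.png

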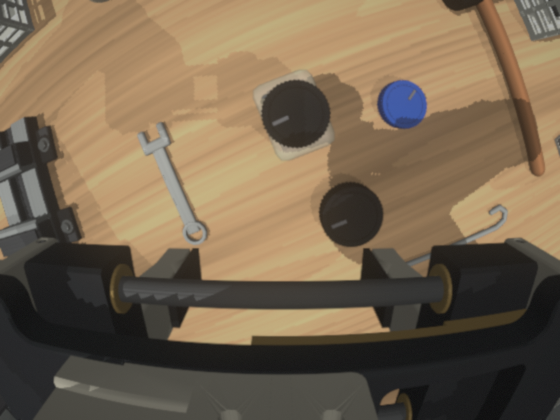

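Run:
```python
from h import *
im=cv2.imread("pics/jar_w.png")
cv2.imwrite("pics/jar_z.png",cv2.resize(im[60:170,240:350],None,fx=5,fy=5,interpolation=cv2.INTER_CUBIC))
import pickle;C=pickle.load(open("jar_w.pkl","rb"))
m=np.zeros(im.shape[:2],np.uint8);m[60:170,240:350]=(im[60:170,240:350].max(2)<75)*255
m=cv2.morphologyEx(m,cv2.MORPH_CLOSE,np.ones((9,9)));m=cv2.morphologyEx(m,cv2.MORPH_OPEN,np.ones((7,7)))
c=max(cv2.findContours(m,0,1)[0],key=cv2.contourArea);e=cv2.fitEllipse(c);print(e)
P=plane(e[0],.115,C);print(P,ray((0,0),C)[0])
for d in((.029,0),(0,.029)):print(proj(P+np.array([*d,0]),C)-proj(P,C))
```

```text
((295.6825256347656, 113.33619689941406), (65.01363372802734, 66.19944763183594), 97.98836517333984)
[ 0.49016133 -0.17238138  0.115     ] [ 0.48759913 -0.15759445  0.38456384]
[-14.68027191 -31.6948292 ]
[-32.25317799  14.47200605]
```

View pics/jar_z.png

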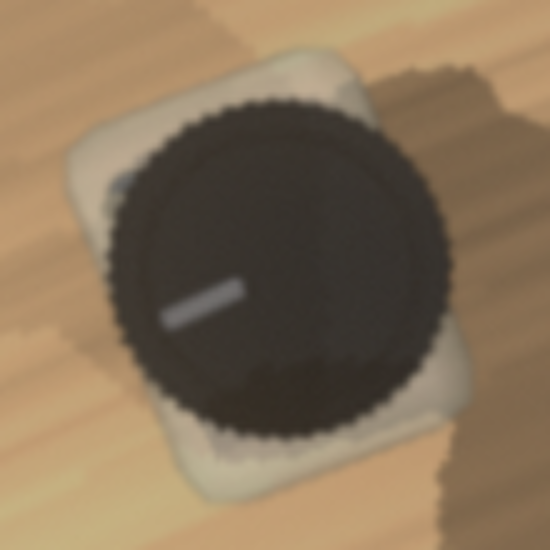

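Run:
```python
from h import *
import pickle;C=pickle.load(open("jar_w.pkl","rb"))
f=lambda a,z:plane((240+a[0]/5,60+a[1]/5),z,C)[:2]
an=lambda d:np.degrees(np.arctan2(d[1],d[0]))
for a,b in(((68,170),(180,465)),((372,120),(460,345)),((100,125),(290,55)),((225,500),(445,415))):
    A,B=f(a,.086),f(b,.086);print(A,B,an(A-B))
print("ptr",an(f((168,320),.115)-f((240,287),.115)), an(f((168,320),.115)-[.4896,-.1718]))
A,B=f((68,170),.086),f((460,345),.086)
```

```text
[ 0.52256047 -0.14678889] [ 0.46454155 -0.14259082] -4.138534102045972
[ 0.50845541 -0.20072344] [ 0.46405313 -0.1986749 ] -2.6415134873894837
[ 0.52767973 -0.15549578] [ 0.52541765 -0.19210408] 86.46410253216675
[ 0.45521063 -0.14742925] [ 0.45323948 -0.19095141] 87.4067988949442
ptr 90.49884837281978 90.19812143953767
```

```bash
python3 -c "
from h import *
print(totool([.4898,-.172,.1545]),pose()[2]['qvel'].round(2))"
```

```text
[0.08229951 0.01475024 0.13761709] [ 1.8   0.26  0.36 -0.02  0.16 -0.48]
```

```bash
python3 -m creep '[[0,0,0,0.035,0.007,0,1],[0,0,0,0.07,0.013,0,1],[0,0,0,0.082,0.015,0.01,1],[0,0,0,0.082,0.015,0.02,1],[0,0,0,0.082,0.015,0.03,1],[0,0,0,0.082,0.015,0.03,1],[0,0,0,0.082,0.015,0.03,1]]'
python3 -c "
from h import *
print(totool([.4898,-.172,.1545]),pose()[2]['qvel'].round(2))"
```

```text
clock: 2.83
tool_pos: [0.4891, -0.1707, 0.2616]
orientation: [180.0, 0.1, -24.2]
force: [-0.3, 0.3, 0.0]
opening: 0.0876
[0.00134962 0.00082983 0.1071284 ] [-0.16 -1.06  1.27  0.38 -0.25  0.05]
```

```bash
python3 -m creep '[[0,0,0,0.001,0.001,0.03,1],[0,0,0,0.001,0.001,0.06,1],[0,0,0,0.001,0.001,0.085,1],[0,0,0,0.001,0.001,0.1,1],[0,0,0,0.001,0.001,0.107,1],[0,0,0,0.001,0.001,0.107,1],[0,0,0,0.001,0.001,0.107,1]]'
python3 - <<'E'
from h import *
print(totool([.4898,-.172,.1545]),pose()[2]['qvel'].round(2))
cv2.imwrite("pics/pre_w.png",ctrl.snapshot("wrist"));cv2.imwrite("pics/pre_s.png",cv2.resize(ctrl.snapshot("scene")[130:270,140:320],None,fx=4,fy=4))
E
```

```text
clock: 3.42
tool_pos: [0.4908, -0.1727, 0.1563]
orientation: [-180.0, -0.1, -24.2]
force: [-0.2, 0.7, 0.1]
opening: 0.0874
[-0.00121598 -0.00018292  0.0017784 ] [-0.28 -0.83  0.9   0.18 -0.06  0.07]
```

View pics/pre_w.png

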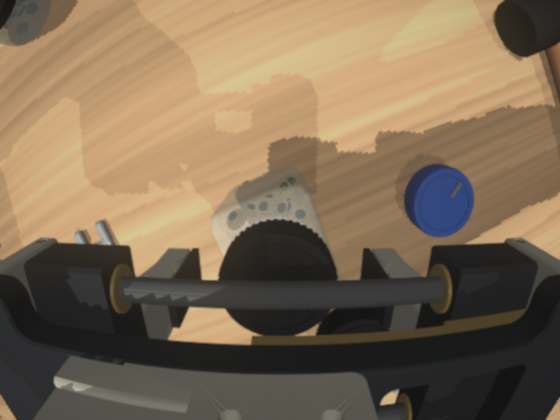

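View pics/pre_s.png

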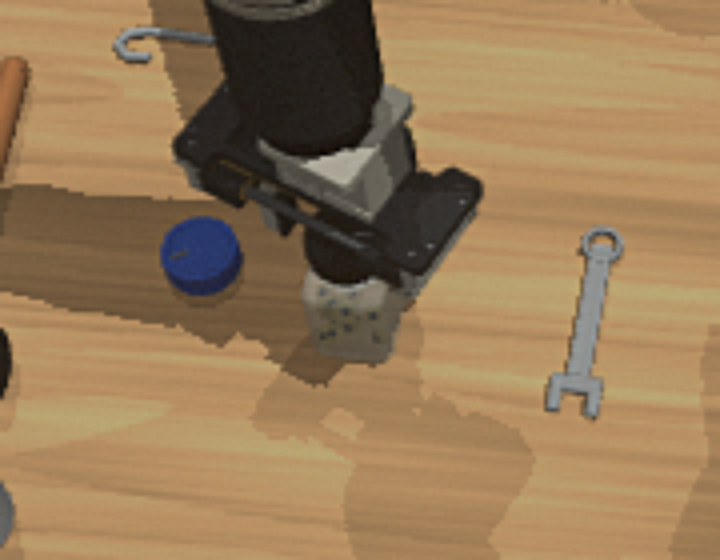

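```bash
python3 -m creep '[[0,0,0,-0.001,0,0.0015,1],[0,0,0,-0.001,0,0.0015,0.5],[0,0,0,-0.001,0,0.0015,0],[0,0,0,-0.001,0,0.0015,0],[0,0,0,-0.001,0,0.0015,0],[0,0,0,-0.001,0,0.0015,0],[0,0,0,-0.001,0,0.0015,0],[0,0,0,-0.001,0,0.0015,0],[0,0,0,-0.001,0,0.0015,0]]'
python3 - <<'E'
from h import *
print(totool([.4898,-.172,.1545]),pose()[2]['moment'].round(2),pose()[2]['orientation'])
E
```

```text
clock: 4.27
tool_pos: [0.4898, -0.1724, 0.1538]
orientation: [-180.0, -0.0, -24.3]
force: [1.2, 1.6, 1.5]
opening: 0.0571
[-0.00011955 -0.0003851  -0.00069049] [ 0.78 -0.45 -0.03] [-1.79978394e+02 -3.67940598e-02 -2.42732289e+01]
```

```bash
python3 -m creep '[[0,0,0,0,0,-0.01,0],[0,0,0,0,0,-0.03,0],[0,0,0,0,0,-0.055,0],[0,0,0,0,0,-0.08,0],[0,0,0,0,0,-0.1,0],[0,0,0,0,0,-0.11,0],[0,0,0,0,0,-0.11,0]]'
python3 - <<'E'
from h import *
o=pose()[2];print(o["force"],o["opening"])
cv2.imwrite("pics/lift_s.png",cv2.resize(ctrl.snapshot("scene")[100:270,140:320],None,fx=4,fy=3.5))
# plan: TCP target over vise, yaw
print(totool([.5715,.216,.26]),o["orientation"])
E
```

```text
clock: 4.85
tool_pos: [0.4898, -0.1727, 0.2657]
orientation: [-179.9, -0.2, -24.3]
force: [1.6, 1.0, -5.3]
opening: 0.0573
[ 1.63092217  0.96714214 -5.34915527] 0.057306226488342826
[-0.0847846  -0.3879649   0.00409907] [-1.79937282e+02 -1.57697726e-01 -2.42856229e+01]
```

View pics/lift_s.png

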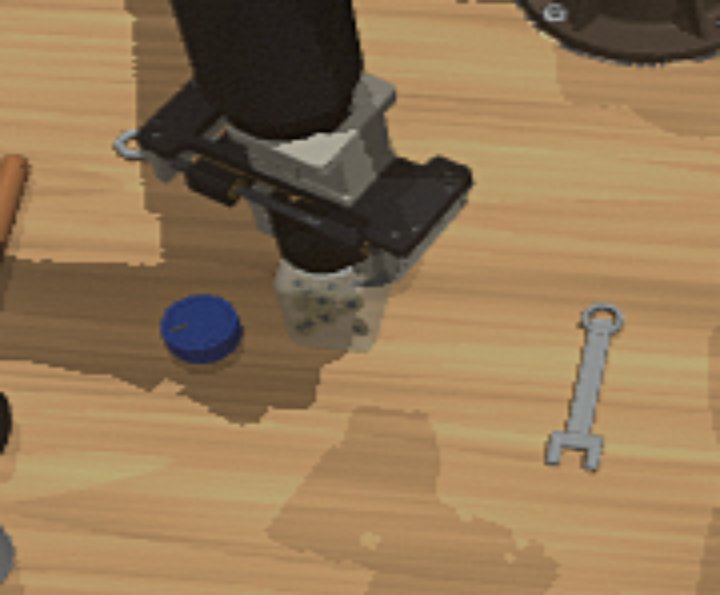

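```bash
python3 -m creep '[[0,0,0.03,-0.002,-0.008,0,0],[0,0,0.1,-0.006,-0.03,0,0],[0,0,0.2,-0.014,-0.065,0,0],[0,0,0.31,-0.022,-0.1,0,0],[0,0,0.42,-0.03,-0.138,0,0],[0,0,0.53,-0.038,-0.176,0,0],[0,0,0.64,-0.047,-0.214,0,0],[0,0,0.75,-0.055,-0.252,0,0],[0,0,0.86,-0.063,-0.29,0,0],[0,0,0.97,-0.072,-0.328,0,0],[0,0,1.08,-0.079,-0.36,0,0],[0,0,1.15,-0.083,-0.38,0,0]]'
python3 - <<'E'
from h import *
o=pose()[2];print(o["force"],o["opening"])
print(totool([.5715,.216,.26]),o["orientation"],o["qvel"].round(1))
E
```

```text
clock: 5.9
tool_pos: [0.5694, 0.2109, 0.2607]
orientation: [179.8, -0.1, -90.4]
force: [0.5, -2.1, -5.5]
opening: 0.0573
[ 0.49572578 -2.08618203 -5.5124423 ] 0.05730270996478031
[-0.00509122 -0.00203369  0.00070999] [ 1.79813361e+02 -8.43362776e-02 -9.04333790e+01] [ 13.9  11.4  15.3   0.4  -5.3 -58.2]
```

```bash
python3 -m creep '[[0,0,0.1,-0.004,-0.002,0,0],[0,0,0.2,-0.006,-0.003,0,0],[0,0,0.3,-0.008,-0.003,0,0],[0,0,0.4,-0.008,-0.003,0,0],[0,0,0.5,-0.008,-0.003,0,0],[0,0,0.57,-0.008,-0.003,0,0],[0,0,0.594,-0.008,-0.003,0,0],[0,0,0.594,-0.008,-0.003,0,0],[0,0,0.594,-0.008,-0.003,0,0],[0,0,0.594,-0.008,-0.003,0,0]]'
python3 - <<'E'
from h import *
import pickle
o=pose()[2];print(o["force"],o["opening"])
print(totool([.5715,.216,.26]),o["orientation"],o["qvel"].round(1))
pickle.dump([cam("wrist"),pose()[:2]],open("ins.pkl","wb"))
cv2.imwrite("pics/ins_w.png",ctrl.snapshot("wrist"));s=ctrl.snapshot("scene");cv2.imwrite("pics/ins_s.png",s)
cv2.imwrite("pics/ins_sz.png",cv2.resize(s[110:290,300:440],None,fx=4,fy=3.3))
E
```

```text
clock: 6.73
tool_pos: [0.5727, 0.2158, 0.2629]
orientation: [180.0, -0.1, -124.1]
force: [-0.5, 0.0, -5.7]
opening: 0.0571
[-0.5296102   0.01768924 -5.70377664] 0.05708281850355968
[0.00053278 0.00113587 0.00289709] [ 1.79969402e+02 -6.69293486e-02 -1.24109438e+02] [-0.  -0.5  0.3  0.1 -0.1 -0.5]
```

View pics/ins_w.png

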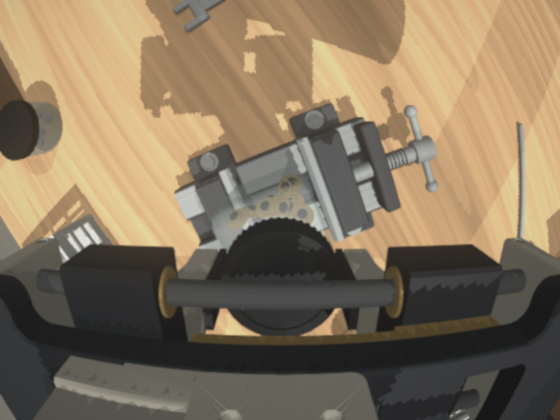

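View pics/ins_sz.png

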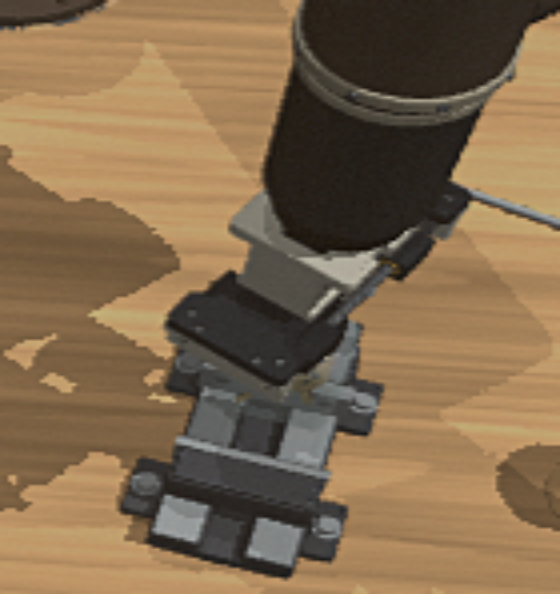

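Run:
```python
from h import *
import pickle
C,(p,R)=pickle.load(open("ins.pkl","rb"))
im=cv2.imread("pics/ins_w.png");k=3.2;x0,y0=160,90
z=cv2.resize(im[y0:y0+180,x0:x0+250],None,fx=k,fy=k,interpolation=cv2.INTER_CUBIC)
def dr(P,col):
    q=[tuple(int(v) for v in (proj(a,C)-[x0,y0])*k) for a in P]
    for a,b in zip(q,q[1:]):cv2.line(z,a,b,col,1)
def rot(yaw):
    a=np.radians(yaw);return np.array([[np.cos(a),-np.sin(a)],[np.sin(a),np.cos(a)]])
V=np.array([.5715,.216]);Rv=rot(-13.1)
for s in(1,-1):
    dr([[*(V+Rv@[s*.033,y]),.060] for y in(-.052,.052)],(0,0,255))
    dr([[*(V+Rv@[s*.042,y]),.064] for y in(-.052,.052)],(0,0,255))
J=p[:2];zj=p[2]-.1545
for h,c in((0,(0,255,0)),(.086,(255,0,0))):
    dr([[*(J+Rv@np.array(a)),zj+h] for a in((.03,-.039),(.03,.039),(-.03,.039),(-.03,-.039),(.03,-.039))],c)
cv2.imwrite("pics/ins_z.png",z)
```

```text
(no output)
```

View pics/ins_z.png

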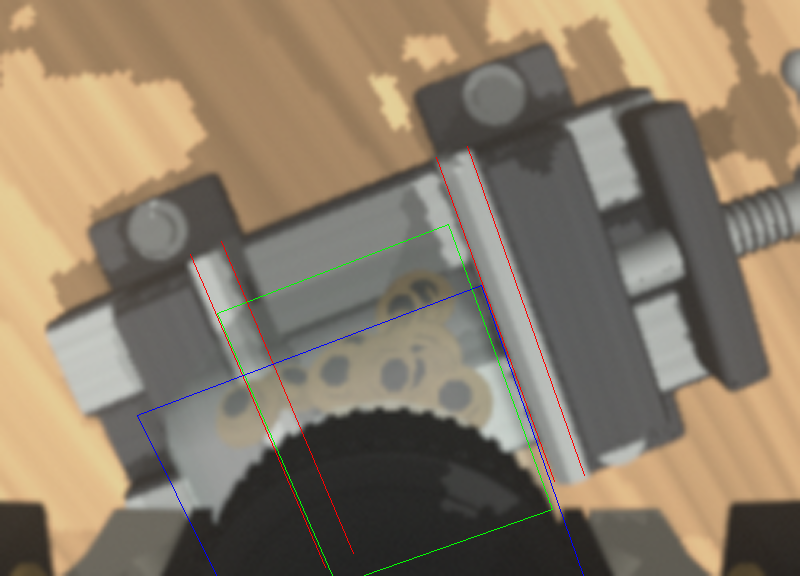

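Run:
```python
import cv2,numpy as np
im=cv2.imread("pics/ins_w.png")[185:290,190:350]
im=np.clip((im.astype(float)-20)*1.5,0,255).astype(np.uint8)
cv2.imwrite("pics/ins_zz.png",cv2.resize(im,None,fx=5,fy=5,interpolation=cv2.INTER_CUBIC))
```

```text
(no output)
```

View pics/ins_zz.png

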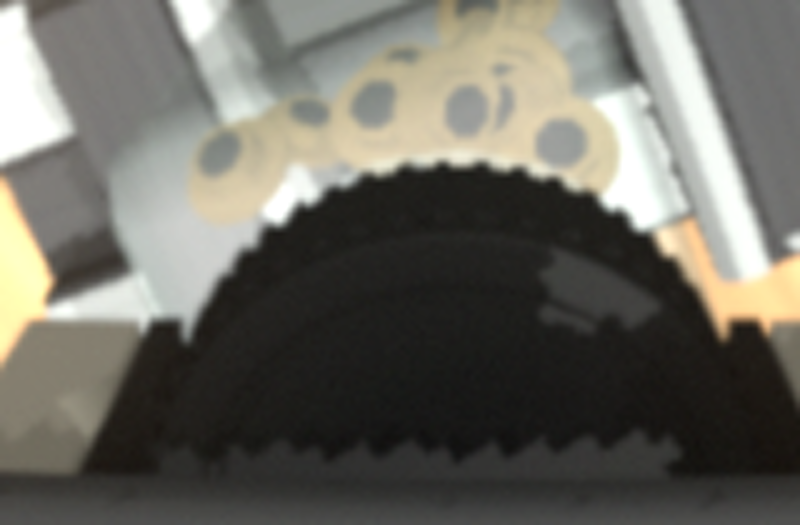

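```bash
python3 -c "
from h import *
print(totool([.572,.216,.182]))"
python3 -m creep '[[0,0,0,0,0.0005,0.01,0],[0,0,0,0,0.0005,0.025,0],[0,0,0,0,0.0005,0.035,0],[0,0,0,0,0.0005,0.043,0],[0,0,0,0,0.0005,0.05,0],[0,0,0,0,0.0005,0.057,0],[0,0,0,0,0.0005,0.064,0],[0,0,0,0,0.0005,0.07,0],[0,0,0,0,0.0005,0.07,0]]'
python3 -c "
from h import *
o=pose()[2];print(totool([.572,.216,.182]),o['moment'].round(2),o['orientation'])"
```

```text
[0.00041525 0.00076487 0.08137414]
clock: 7.58
tool_pos: [0.572, 0.216, 0.1922]
orientation: [179.9, -0.1, -124.2]
force: [0.2, -0.6, -6.0]
opening: 0.0573
[-7.06573492e-06  3.93928182e-05  1.01769945e-02] [-0.06  0.05 -0.  ] [ 1.79949172e+02 -1.02589538e-01 -1.24214585e+02]
```

No contact with the jaws; the underside is ~10 mm above the bed. Going down the rest.

```bash
python3 -m creep '[[0,0,0,0,0,0.003,0],[0,0,0,0,0,0.006,0],[0,0,0,0,0,0.008,0],[0,0,0,0,0,0.009,0],[0,0,0,0,0,0.010,0],[0,0,0,0,0,0.0107,0],[0,0,0,0,0,0.0107,0],[0,0,0,0,0,0.0107,0]]'
python3 -c "
from h import *
o=pose()[2];print(totool([.572,.216,.182]),o['force'],o['moment'].round(2),o['orientation'])"
```

```text
clock: 8.25
tool_pos: [0.5726, 0.2163, 0.1831]
orientation: [-180.0, 0.0, -124.2]
force: [-0.8, 1.4, -5.6]
opening: 0.0568
[0.00056969 0.00037407 0.00106151] [-0.76519979  1.40719762 -5.62454602] [ 0.1  -0.09 -0.04] [-1.79996214e+02  8.38648313e-03 -1.24205752e+02]
```

```bash
python3 -m creep '[[0,0,0,0,0,0.001,0],[0,0,0,0,0,0.0015,0],[0,0,0,0,0,0.0015,0]]'
python3 -c "
from h import *
o=pose()[2];print(totool([.572,.216,.182]),o['force'],o['moment'].round(2))"
python3 -m creep '[[0,0,0,0,0,0.001,0],[0,0,0,0,0,0.0015,0],[0,0,0,0,0,0.0015,0]]'
python3 -c "
from h import *
o=pose()[2];print(totool([.572,.216,.182]),o['force'],o['moment'].round(2))"
```

```text
clock: 8.5
tool_pos: [0.5731, 0.2166, 0.1821]
orientation: [-180.0, 0.1, -124.2]
force: [0.8, 0.1, -1.6]
opening: 0.0576
[0.00116481 0.00056098 0.00013475] [ 0.82201791  0.06107478 -1.56139861] [ 0.39 -0.1  -0.02]
clock: 8.75
tool_pos: [0.5738, 0.2172, 0.1817]
orientation: [-179.9, 0.2, -124.2]
force: [0.7, 1.7, 6.4]
opening: 0.0572
[ 0.00196717  0.00082265 -0.00032321] [0.65700557 1.71337456 6.39354096] [ 0.8   0.27 -0.02]
```

```bash
python3 -m creep '[[0,0,0,0,0,-0.0005,0.5],[0,0,0,0,0,-0.001,1],[0,0,0,0,0,-0.001,1],[0,0,0,0,0,-0.001,1],[0,0,0,0,0,-0.001,1],[0,0,0,0,0,-0.001,1]]'
python3 - <<'E'
from h import *
import pickle
p,R,o=pose();print(p,o["force"],o["opening"],o["orientation"])
pickle.dump([cam("wrist"),pose()[:2]],open("seat.pkl","wb"))
w=ctrl.snapshot("wrist");cv2.imwrite("pics/seat_w.png",w);s=ctrl.snapshot("scene")
cv2.imwrite("pics/seat_c.png",np.hstack([cv2.resize(w[130:330,160:410],None,fx=1.9,fy=2.2),cv2.resize(s[170:290,325:415],None,fx=3.4,fy=440/120)]))
E
```

```text
clock: 9.25
tool_pos: [0.5724, 0.2161, 0.1807]
orientation: [180.0, -0.0, -124.2]
force: [0.3, 0.6, -0.5]
opening: 0.0843
[0.57239707 0.21605163 0.18066885] [ 0.28787995  0.6477434  -0.48953342] 0.08426733163365462 [ 1.79986537e+02 -3.84390380e-02 -1.24211240e+02]
```

View pics/seat_c.png

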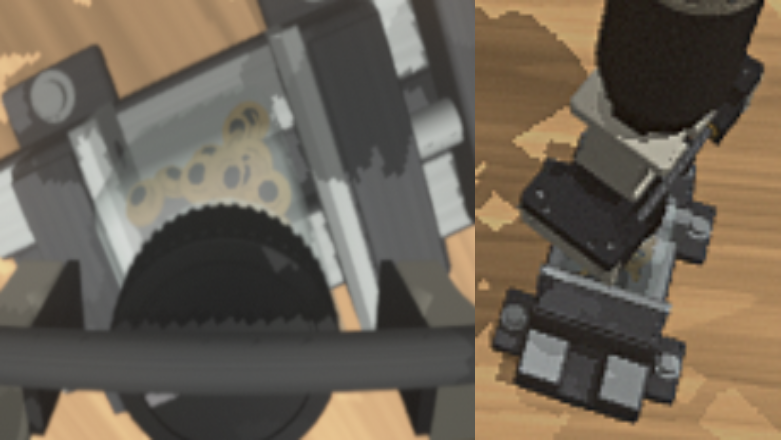

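```bash
python3 -m creep '[[0,0,0,0,0,-0.0013,1],[0,0,0,0,0,-0.0013,0.5],[0,0,0,0,0,-0.0013,0],[0,0,0,0,0,-0.0013,0],[0,0,0,0,0,-0.0013,0],[0,0,0,0,0,-0.0013,0],[0,0,0,0,0,-0.0013,0],[0,0,0,0,0,-0.0013,0],[0,0,0,0,0,-0.0013,0]]'
python3 -c "
from h import *
p,R,o=pose();print(p,o['force'],o['moment'].round(2),o['opening'])"
python3 -m creep '[[0,0,-0.05,0,0,0,0],[0,0,-0.1,0,0,0,0],[0,0,-0.16,0,0,0,0],[0,0,-0.22,0,0,0,0],[0,0,-0.28,0,0,0,0],[0,0,-0.34,0,0,0,0],[0,0,-0.4,0,0,0,0]]'
python3 - <<'E'
from h import *
p,R,o=pose();print(p,o['orientation'],o['force'],o['moment'].round(2),o['opening'])
w=ctrl.snapshot("wrist");cv2.imwrite("pics/t1.png",w)
E
```

```text
clock: 10.1
tool_pos: [0.5727, 0.2161, 0.1823]
orientation: [-180.0, -0.0, -124.2]
force: [1.5, -1.4, 0.0]
opening: 0.0575
[0.57273549 0.21613123 0.18231638] [ 1.4764669  -1.41244762  0.01653783] [-0.42 -0.52 -0.04] 0.057501153881415114
clock: 10.68
tool_pos: [0.5723, 0.2159, 0.1826]
orientation: [180.0, -0.0, -101.2]
force: [-1.4, -2.1, 5.4]
opening: 0.0571
[0.5723382  0.2159452  0.18261706] [ 1.79977108e+02 -2.56239078e-02 -1.01152186e+02] [-1.42421956 -2.12407156  5.36229493] [-0.62  0.53 -0.35] 0.057140451479577935
```

View pics/t1.png

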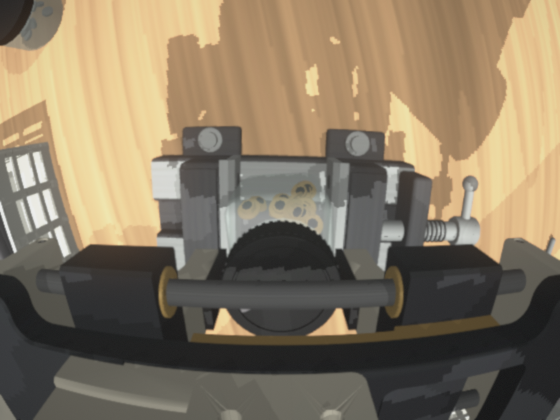

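```bash
python3 -m creep '[[0,0,-0.07,0,0,0,0],[0,0,-0.15,0,0,0,0],[0,0,-0.24,0,0,0,0],[0,0,-0.33,0,0,-0.0005,0],[0,0,-0.42,0,0,-0.0005,0],[0,0,-0.51,0,0,-0.001,0],[0,0,-0.6,0,0,-0.001,0],[0,0,-0.7,0,0,-0.001,0],[0,0,-0.8,0,0,-0.001,0],[0,0,-0.9,0,0,-0.001,0],[0,0,-0.95,0,0,-0.001,0],[0,0,-0.95,0,0,-0.001,0]]'
python3 - <<'E'
from h import *
p,R,o=pose();print(p,o['orientation'],o['force'],o['moment'].round(2),o['opening'])
w=ctrl.snapshot("wrist");cv2.imwrite("pics/t2.png",w)
E
```

```text
clock: 11.73
tool_pos: [0.5725, 0.2164, 0.1831]
orientation: [180.0, 0.0, -46.8]
force: [0.2, -0.4, -0.2]
opening: 0.0573
[0.57247576 0.21642226 0.18307469] [ 1.79997328e+02  1.42105060e-02 -4.67947635e+01] [ 0.19279684 -0.37037183 -0.24937243] [-0.01 -0.04 -0.04] 0.05725343454189515
```

View pics/t2.png

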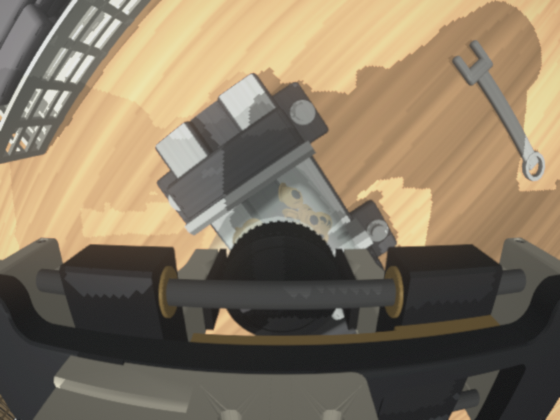

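Run:
```python
import cv2,numpy as np
L=[]
for n in("seat_w","t1","t2"):
    im=cv2.imread(f"pics/{n}.png")[215:345,195:370]
    im=np.clip(im.astype(float)*1.6,0,255).astype(np.uint8)
    L.append(cv2.resize(im,None,fx=3,fy=3,interpolation=cv2.INTER_CUBIC))
cv2.imwrite("pics/cmp.png",cv2.resize(np.vstack([np.hstack(L[:2]),np.hstack([L[2],L[2]*0])]),(780,580)))
```

```text
(no output)
```

View pics/cmp.png

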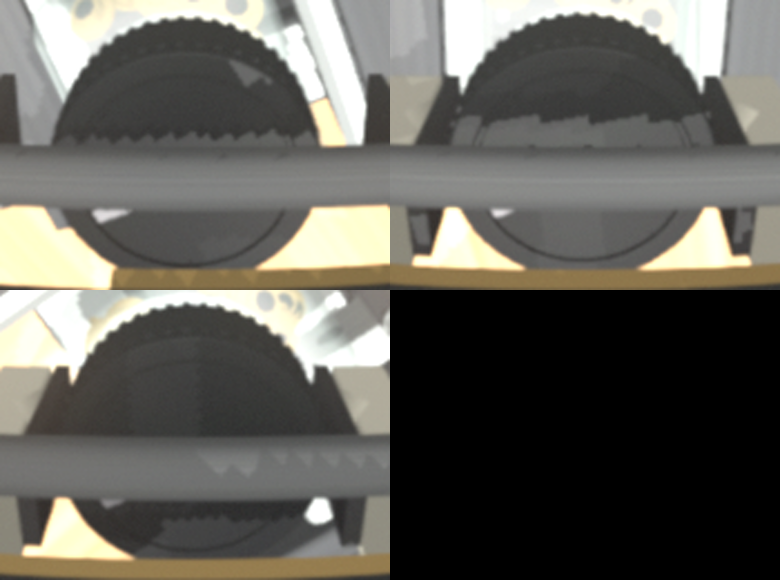

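```bash
python3 -m creep '[[0,0,-0.05,0,0,0,0],[0,0,-0.09,0,0,0,0],[0,0,-0.09,0,0,0,0],[0,0,-0.09,0,0,-0.001,0],[0,0,-0.09,0,0,-0.003,0],[0,0,-0.09,0,0,-0.005,0],[0,0,-0.09,0,0,-0.006,0],[0,0,-0.09,0,0,-0.006,0]]'
python3 - <<'E'
from h import *
p,R,o=pose();print(p,o['orientation'],o['force'],o['moment'].round(2),o['opening'])
cv2.imwrite("pics/t3.png",ctrl.snapshot("wrist"))
cv2.imwrite("pics/t3s.png",cv2.resize(ctrl.snapshot("scene")[140:300,310:430],None,fx=4.5,fy=3.7))
E
```

```text
clock: 12.45
tool_pos: [0.5727, 0.2163, 0.1897]
orientation: [-180.0, -0.0, -41.7]
force: [1.2, -0.5, -0.5]
opening: 0.0569
[0.57266144 0.21631917 0.18968425] [-1.79971533e+02 -5.06795120e-03 -4.17392149e+01] [ 1.18771648 -0.53922645 -0.53310739] [-0.03  0.    0.01] 0.05694824546612022
```

View pics/t3.png

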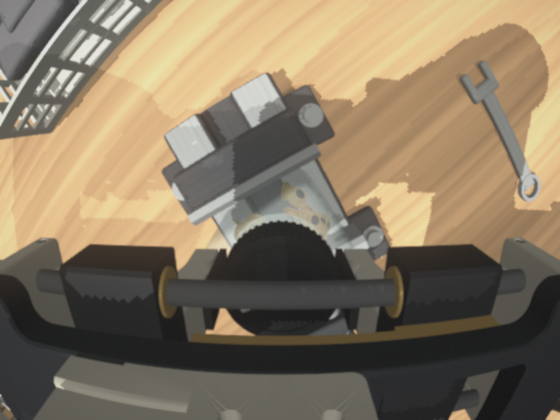

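View pics/t3s.png

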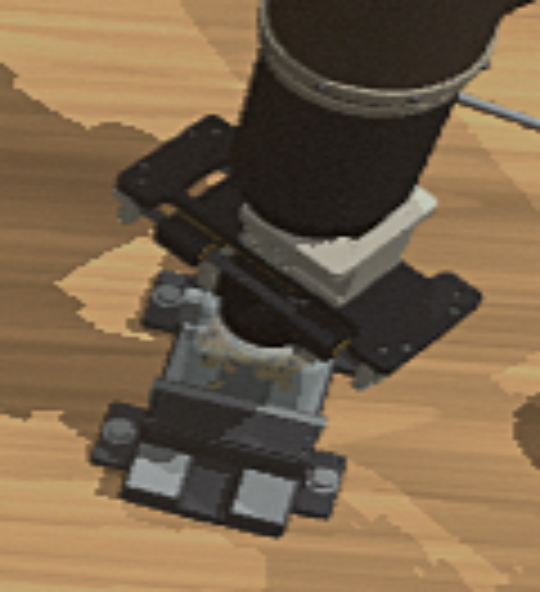

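```bash
python3 -m creep '[[0,0,0,0,0,-0.004,0],[0,0,0,0,0,-0.009,0],[0,0,0,0,0,-0.015,0],[0,0,0,0,0,-0.021,0],[0,0,0,0,0,-0.026,0],[0,0,0,0,0,-0.03,0],[0,0,0,0,0,-0.031,0],[0,0,0,0,0,-0.031,0],[0,0,0,0,0,-0.031,0]]'
python3 - <<'E'
from h import *
import pickle
p,R,o=pose();print(p,o['orientation'],o['force'],o['moment'].round(2),o['opening'])
pickle.dump([cam("wrist"),pose()[:2]],open("fin.pkl","wb"))
cv2.imwrite("pics/t4.png",ctrl.snapshot("wrist"))
s=ctrl.snapshot("scene");cv2.imwrite("pics/t4s.png",s)
cv2.imwrite("pics/t4sz.png",cv2.resize(s[170:275,325:415],None,fx=7,fy=5.6,interpolation=cv2.INTER_CUBIC))
E
```

```text
clock: 13.3
tool_pos: [0.5725, 0.2162, 0.2202]
orientation: [180.0, 0.0, -41.7]
force: [0.0, -0.3, -0.5]
opening: 0.0568
[0.57248228 0.2162314  0.22018751] [ 1.79995723e+02  5.31493316e-03 -4.16994789e+01] [ 0.04456631 -0.33502279 -0.47109566] [0.05 0.03 0.02] 0.056820469616245824
```

View pics/t4.png

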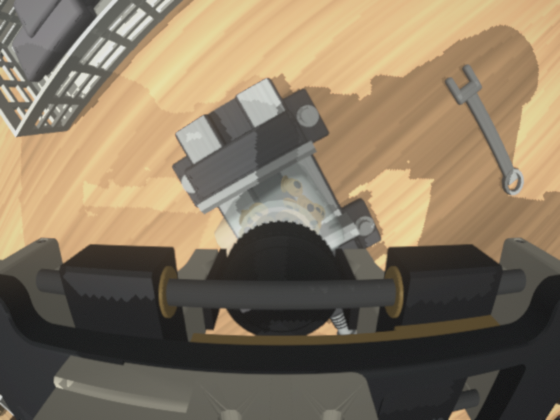

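View pics/t4sz.png

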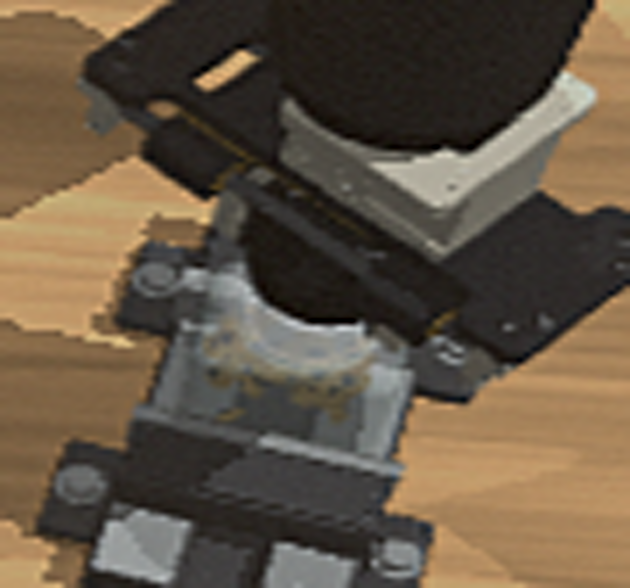

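Run:
```python
from h import *
import pickle
S=cam("scene");p=np.array([.5725,.2162])
a=np.linspace(0,2*np.pi,60)
circ=lambda c,r,z,C:np.array([proj([c[0]+r*np.cos(t),c[1]+r*np.sin(t),z],C) for t in a])
for z in(.155,.157,.159,.161,.163):
    q=circ(p,.029,z,S);print(z,q[q[:,1].argmax()])
s=cv2.imread("pics/t4s.png");z=cv2.resize(s[170:275,325:415],None,fx=7,fy=5.6,interpolation=cv2.INTER_CUBIC)
for c,r,h,col in((p,.029,.159,(0,0,255)),(np.array([.5718,.2162]),.0205,.14,(0,255,0))):
    q=((circ(c,r,h,S)-[325,170])*[7,5.6]).astype(np.int32);cv2.polylines(z,[q],True,col,1)
def rot(y):
    y=np.radians(y);return np.array([[np.cos(y),-np.sin(y)],[np.sin(y),np.cos(y)]])
Rv=rot(-13.1);V=np.array([.5718,.2162])
box=lambda h,C:np.array([proj([*(V+Rv@np.array(b)),h],C) for b in((.03,-.039),(.03,.039),(-.03,.039),(-.03,-.039))])
q=((box(.114,S)-[325,170])*[7,5.6]).astype(np.int32);cv2.polylines(z,[q],True,(255,0,0),1)
W,_=pickle.load(open("fin.pkl","rb"));w=cv2.imread("pics/t4.png");k=3
x=cv2.resize(w[150:300,190:390],None,fx=k,fy=k,interpolation=cv2.INTER_CUBIC)
for h,col in((.114,(255,0,0)),(.028,(0,255,0))):
    cv2.polylines(x,[((box(h,W)-[190,150])*k).astype(np.int32)],True,col,1)
cv2.polylines(x,[((circ(V,.0205,.14,W)-[190,150])*k).astype(np.int32)],True,(0,255,0),1)
cv2.imwrite("pics/ov_s.png",z);cv2.imwrite("pics/ov_w.png",x)
```

```text
0.155 [370.6965589  229.28097184]
0.157 [370.82075246 228.90394778]
0.159 [370.94532542 228.52577193]
0.161 [371.07027953 228.14643902]
0.163 [371.19561653 227.76594373]
```

View pics/ov_s.png

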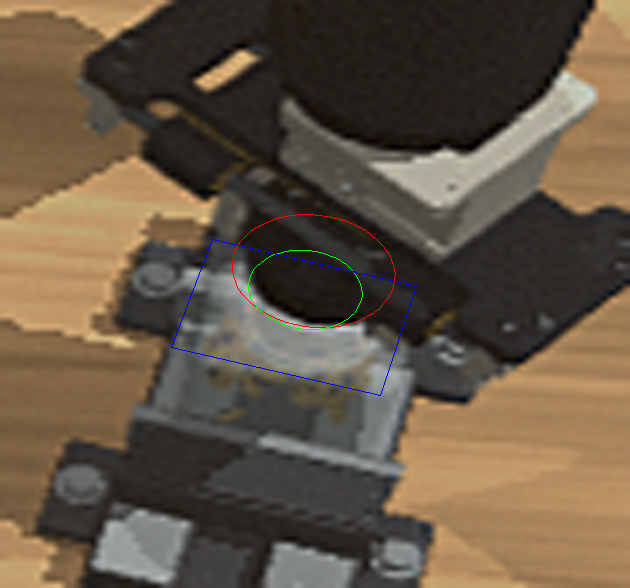

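View pics/ov_w.png

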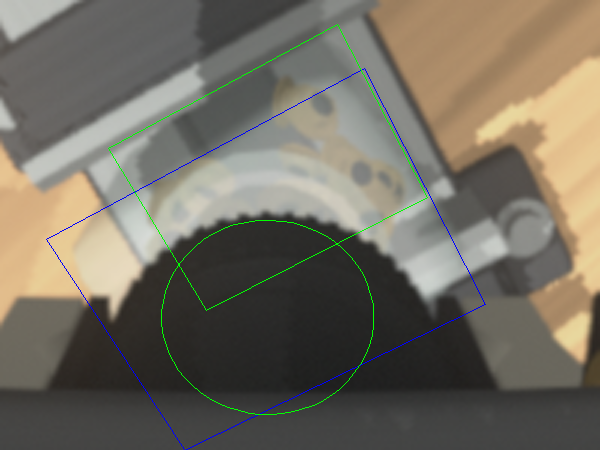

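```bash
python3 -m creep '[[0,0,0,0,0,-0.02,0],[0,0,0,-0.01,0,-0.045,0],[0,0,0,-0.03,0,-0.06,0],[0,0,0,-0.055,0,-0.065,0],[0,0,0,-0.075,0,-0.065,0],[0,0,0,-0.08,0,-0.065,0],[0,0,0,-0.08,0,-0.065,0],[0,0,0,-0.08,0,-0.065,0],[0,0,0,-0.08,0,-0.065,0]]'
python3 - <<'E'
from h import *
import pickle
p,R,o=pose();print(p,o['orientation'],o['force'],o['opening'],o["qvel"].round(1))
pickle.dump([cam("wrist"),pose()[:2]],open("rim.pkl","wb"))
w=ctrl.snapshot("wrist");cv2.imwrite("pics/rim.png",w)
s=ctrl.snapshot("scene");cv2.imwrite("pics/rims.png",s)
W,_=pickle.load(open("rim.pkl","rb"));print(proj([.572,.216,.14],W))
cv2.imwrite("pics/rims_z.png",cv2.resize(s[140:290,310:430],None,fx=5,fy=4,interpolation=cv2.INTER_CUBIC))
E
```

```text
clock: 14.15
tool_pos: [0.5132, 0.2691, 0.2848]
orientation: [180.0, -0.0, -41.7]
force: [0.1, -0.3, -0.3]
opening: 0.0572
[0.5132189  0.26905441 0.28484684] [ 1.79955829e+02 -5.67574429e-03 -4.17139041e+01] [ 0.13592763 -0.31867808 -0.25877855] 0.057180328449862435 [-0.5  0.2  0.2  0.1 -0.1 -0.2]
[279.464245   117.56030628]
```

View pics/rim.png

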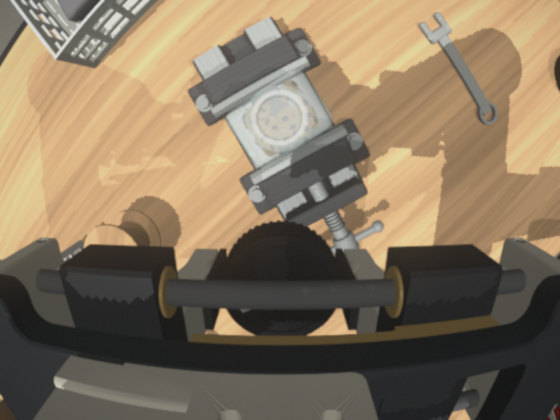

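View pics/rims_z.png

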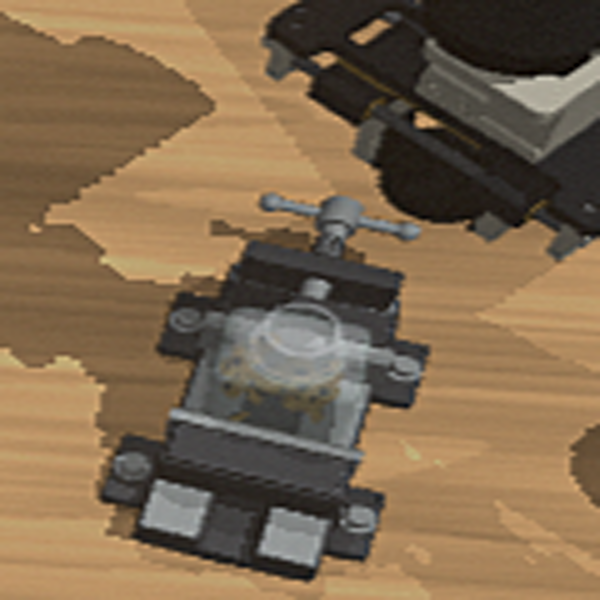

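Run:
```python
from h import *
import pickle
W,(p,R)=pickle.load(open("rim.pkl","rb"));w=cv2.imread("pics/rim.png");k=6
a=np.linspace(0,2*np.pi,90)
x=cv2.resize(w[70:170,220:345],None,fx=k,fy=k,interpolation=cv2.INTER_CUBIC)
cv2.imwrite("pics/rim_z.png",x)
y=x.copy()
q=np.array([proj([.572+.0205*np.cos(t),.216+.0205*np.sin(t),.14],W) for t in a])
cv2.polylines(y,[((q-[220,70]+.5)*k).astype(np.int32)],True,(0,0,255),1)
cv2.imwrite("pics/rim_o.png",y)
```

```text
(no output)
```

View pics/rim_o.png

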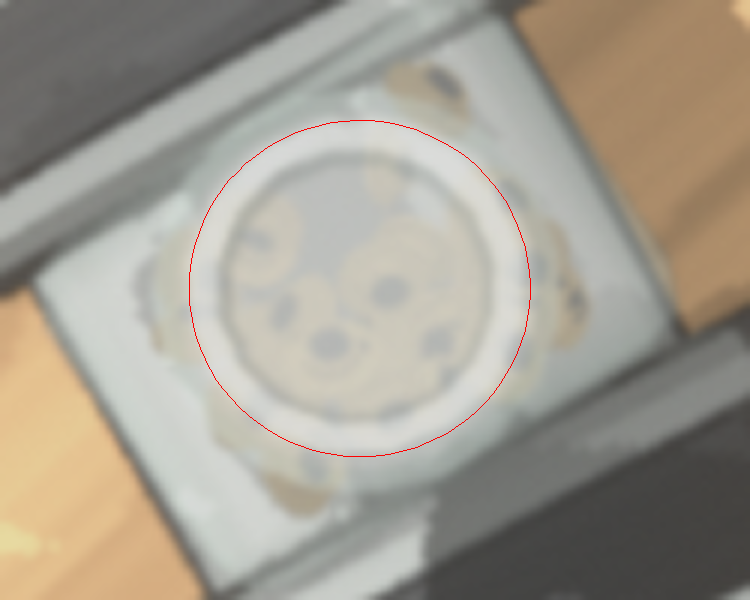

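Run:
```python
from h import *
import pickle
S=cam("scene");s=cv2.imread("pics/rims.png");a=np.linspace(0,2*np.pi,90)
z=cv2.resize(s[160:240,370:430],None,fx=8,fy=7,interpolation=cv2.INTER_CUBIC);z=np.clip(z*2.,0,255).astype(np.uint8)
c=[.5132,.2691]
for h,col in((.2235,(0,0,255)),(.2455,(0,255,0)),(.2285,(255,0,0))):
    q=np.array([proj([c[0]+.029*np.cos(t),c[1]+.029*np.sin(t),h],S) for t in a])
    cv2.polylines(z,[((q-[370,160]+.5)*[8,7]).astype(np.int32)],True,col,1)
# vise plate check in scene
Rv=Ro.from_euler("z",-13.1,degrees=True).as_matrix()
for y in(-.052,.052):
    print(proj(np.array([.572,.216,0])+Rv@[.042,y,.064],S))
q=np.array([proj([.572+.0205*np.cos(t),.216+.0205*np.sin(t),.14],S) for t in a]);print(q.min(0),q.max(0))
cv2.imwrite("pics/caph.png",z)
```

```text
[341.45490264 243.12682785]
[379.81904787 254.57995247]
[360.46239731 214.74461103] [376.68141615 228.88969341]
```

View pics/caph.png

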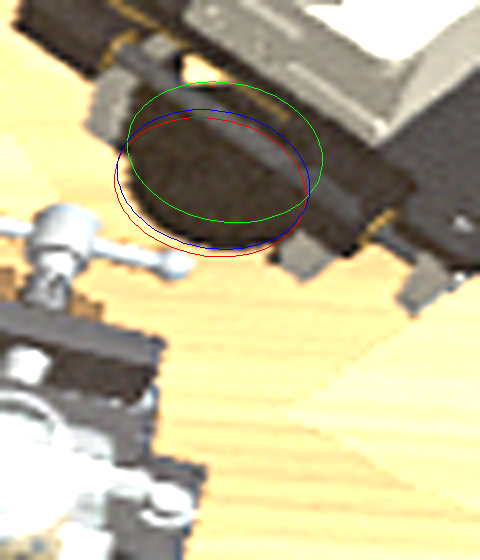

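Run:
```python
from h import *
import pickle
W,(p,R)=pickle.load(open("rim.pkl","rb"))
S=cam("scene");s=cv2.imread("pics/rims.png");a=np.linspace(0,2*np.pi,90)
z=cv2.resize(s[160:240,370:430],None,fx=9,fy=7,interpolation=cv2.INTER_CUBIC);z=np.clip(z*2.,0,255).astype(np.uint8)
P=lambda t:(proj(p+R@np.array(t),S)+[1.3,.7]-[370,160]+.5)*[9,7]
for h,col in((.0613,(0,0,255)),(.0583,(255,0,0))):
    q=np.array([P([.029*np.cos(t),.029*np.sin(t),h]) for t in a]);cv2.polylines(z,[q.astype(np.int32)],True,col,1)
for sg in(1,-1):
    q=np.array([P([x,sg*y,.066]) for x,y in((-.0095,.0285),(.0095,.0285),(.0095,.042),(-.0095,.042))])
    cv2.polylines(z,[q.astype(np.int32)],True,(0,160,0),1)
cv2.imwrite("pics/caph2.png",z)
for n in("ins_w","seat_w","t1","t2","t4","rim"):
    im=cv2.imread(f"pics/{n}.png").max(2)[200:245,265:293];d=np.array([np.argmax(c<60) for c in im.T])+200
    print(n,d.min(),np.median(d))
```

```text
ins_w 218 219.0
seat_w 223 224.5
t1 222 223.0
t2 222 223.0
t4 222 223.0
rim 212 223.0
```

View pics/caph2.png

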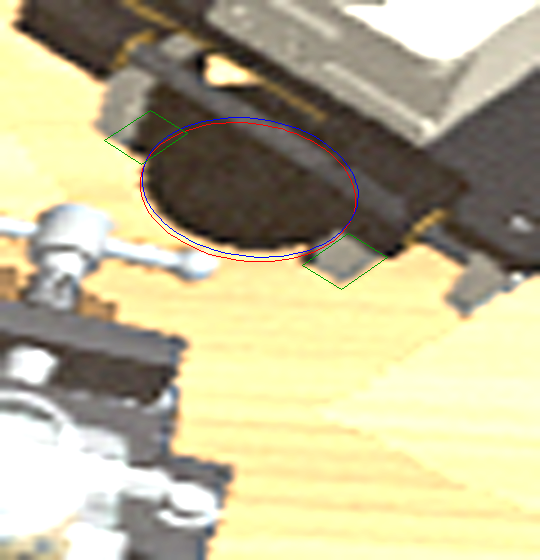

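```bash
python3 -c "
from h import *
print(totool([.5723,.2162,.2207]))"
python3 -m creep '[[0,0,0,0.015,0,0,0],[0,0,0,0.04,0,0,0],[0,0,0,0.065,0,0.002,0],[0,0,0,0.078,0,0.01,0],[0,0,0,0.08,0,0.025,0],[0,0,0,0.08,0,0.042,0],[0,0,0,0.08,0,0.055,0],[0,0,0,0.08,0,0.062,0],[0,0,0,0.08,0,0.0645,0],[0,0,0,0.08,0,0.0645,0],[0,0,0,0.08,0,0.0645,0],[0,0,0,0.08,0,0.0645,0]]'
python3 - <<'E'
from h import *
p,R,o=pose();print(p,o['orientation'],o['force'],o['opening'],o['qvel'].round(1));print(totool([.5723,.2162,.2207]))
w=ctrl.snapshot("wrist");s=ctrl.snapshot("scene")
cv2.imwrite("pics/end.png",np.hstack([cv2.resize(w,(440,330)),cv2.resize(s[165:275,320:420],(340,330))]))
E
```

```text
[7.90798199e-02 1.98984714e-05 6.41279971e-02]
clock: 15.25
tool_pos: [0.573, 0.2166, 0.2217]
orientation: [-179.9, -0.0, -41.7]
force: [-0.1, 0.6, -0.9]
opening: 0.057
[0.57299461 0.21656283 0.22170216] [-1.79919673e+02 -2.90301538e-02 -4.16861374e+01] [-0.13633931  0.562616   -0.87985131] 0.056969973245550774 [ 0.1 -0.2 -0.1 -0.1  0.2  0. ]
[-0.00027794  0.00073431  0.00100099]
```

View pics/end.png

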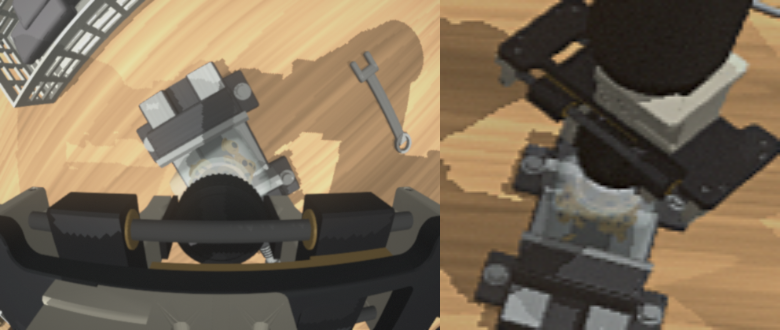

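Cap held over the jar within about 1 mm of the target, and the arm is at rest. Handing in.

```bash
python3 -m creep '[[0,0,0,0,0.0003,0.0005,0],[0,0,0,0,0.0003,0.0005,0],[0,0,0,0,0.0003,0.0005,0],[0,0,0,0,0.0003,0.0005,0]]'; python3 -c "
from h import *
p,R,o=pose();print(p,o['force'],o['qvel'].round(1));print(ctrl.close_job())"
```

```text
clock: 15.68
tool_pos: [0.5724, 0.2161, 0.2204]
orientation: [-180.0, -0.0, -41.7]
force: [0.6, 0.3, 0.5]
opening: 0.0573
[0.57237725 0.21608589 0.2204111 ] [0.57192379 0.33710146 0.51353186] [ 0.   0.1 -0.1 -0.   0.1  0. ]
the job is handed in; nothing more can be done
None
```

I stood the flat-sided jar in the vise with its broad sides to the jaws and unscrewed the cap. The cap was handed in level and still over the open jar, at 15.7 s of the 42 s allowed.

- **Seating:** I lifted the jar by its cap, turned it about 100° clockwise and lowered it until the bed took its weight. The gripper height at contact was within 1 mm of what a jar fully down should give.
- **Unscrewing:** I turned the cap about 82° (1.44 rad) anticlockwise. It resisted with about 0.35 N m part-way through and had gone free by the end. The pointer rib was mostly hidden by the gripper, and I put the slip at a few degrees. The lift-off showed only the cap's own weight.
- **Last checks:** I moved the cap aside briefly to look. The jar was standing open in the vise, with its rim within about 1 mm of the point the cap is held over. The cap's lower edge works out at about 159 mm against a target of 160 mm, so about 19–20 mm above the rim. The arm was at rest and the tool level.
- **Disagreements:** The scene camera read about 1–2 pixels off the wrist camera. At first that made the cap look 3–7 mm high in the grip, but measuring it against the fingertips in the same picture removed the difference. The grip is fixed at about 30 N rather than the suggested 40 N, and it still held.

I steered clear of the other things on the bench, but did not take a final picture of all of them.

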